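# Seat the loading piston and set the press's rate lever

### The job

Get the bench press ready for a loading run. Pull the long feed lever down until you feel the piston come to rest on the dark specimen inside the mould and leave it seated there by itself under a light load (no more than 45 N on the specimen), with the short rate lever still at idle; then bring the rate lever to the yellow set marker and let go. Do not disturb the other things on the bench.

Things in the scene. Friction and masses are not known exactly. Their poses are not given: they have to be found in the camera images.
- press: Bench press, fixed: grey base 200 (x) by 260 mm (y -100 to 160), 60 high; 40 mm column at y 105, 382 tall; head x +-36, y -35 to 141, 213 to 309 high, dial and read-out on its +x side to x 75, 365 high. Origin on the bench under the piston's axis; z up, y from the piston past the column to the blue drive housing (y 165 to 355, x -70 to 60, motor to 158, 98 high), x along both lever axes.
- feed_hub (a point): Point on the feed lever's turning axis, in the plane of that lever (press frame -55, 30, 255 mm). The axis lies along the press's x.
- feed_lever (a joint): Long feed lever, rad. 0 = fully raised, pointing to the press's -y and 0.349 rad above level; grows as it is pulled down (angle above level = 0.349 - value; turns about press +x), at most 1.25. Moves the piston straight down 30 mm per rad. Starts at 0 to 0.16. Friction-held: stays where left; about 1 N at the knob moves it free; let go, it holds up to about 18 N on the specimen, else eases back.
- feed_knob (a point): Centre of the red ball (38 mm diameter) at the end of the feed lever, a 13 mm steel rod, 190 mm from feed_hub. Held by fingers that close along the press's x, the ball turns between them as the lever swings; this friction also shows in the hand's force.
- plunger: Spring-cushioned steel piston (50 mm diameter, 36 high) with a round load cell (60 mm), under the rack rod. Origin: centre of the flat underside, 152 mm above the bench with the feed lever fully raised. Every 6.3 N of piston load adds 1 N along the arc at the feed knob. About 9 mm of knob travel past first touch gives 20 N on the specimen, 18 mm gives 45 N.
- mould: Steel tube, 114 mm outside, 102 inside, 87 tall, clamped on the press base under the piston. Origin: centre of its underside, 60 mm above the bench. The dark specimen is stuck firmly inside; its flat top is 6 to 27 mm below the rim and not measured, so the piston meets it at a feed_lever value of 0.36 to 1.07.
- rate_hub (a point): Point on the rate lever's turning axis, in the plane of that lever (press frame -30, 260, 112 mm). The axis lies along the press's x. The pale upright scale plate behind the lever (press x -49 to -43) is a fan of 75 mm radius about this axis.
- rate_lever (a joint): Short rate lever on the drive housing, rad. 0 = idle stop (red band), leaning 0.7 rad from upright to the press's +y; grows as it swings up and over towards the column (lean to +y = 0.7 - value; turns about press +x), at most 1.4. Idle is below 0.12; it starts at idle. Friction-held: stays where left; about 1.5 N at the knob moves it.
- rate_knob (a point): Centre of the red ball (34 mm diameter) at the end of the rate lever, a 10 mm steel rod, 110 mm from rate_hub. Held by fingers that close along the press's x, the ball turns between them as the lever swings and can slip some mm in a long swing.
- rate_pointer (a point): Tip of the red pointer on the rate lever, 68 mm from the turning axis, over the scale.
- set_mark (a point): The yellow set marker clipped on the quadrant's rim, at the spot where the red pointer must stand: 68 mm from the same axis.
- set_marker (a joint): Where the yellow marker is set, in the same angle as rate_lever (0.5 to 1.2): the rate lever is on the marker when both values are equal. The robot cannot move it.
- spare_puck: Bystander: loose grey concrete specimen, a cylinder 101 mm in diameter, 63 mm tall, on the bench. Origin: centre of its underside.
- sample_tin: Bystander: aluminium tin, 72 mm diameter, 50 mm tall. Origin: centre of its underside.
- spanner: Bystander: steel spanner, 200 mm long, lying flat. Origin under its middle, x along it.
- beaker: Bystander: glass beaker, 70 mm diameter, 90 mm tall. Origin: centre of its underside.

How it is judged:
By the outcome, as a careful person would: the job done as asked, in the order asked, and still so for the second after the job is handed in, with the robot touching nothing.
It also fails if it takes over 72 s, if anything falls off the work surface, if the arm or the gripper's body presses on something with over 40 N, if the wrist force passes 120 N, or if a joint passes its speed limit or range.

### The arm

A 7-joint arm with a two-finger parallel gripper is mounted at the origin on the work surface. World frame = base frame: x ahead of the robot, y to its left, z up, the work surface at z = 0. Lengths are in m, angles in degrees, forces in N, time in s.
With the tool pointing down it reaches from about 0.4 to 0.75 m from the base axis. Payload 19.5 kg.
Tool frame: the origin (TCP) lies midway between the tips of the shut fingers; the grasp point (between the pads) lies 19 mm behind it; z points along the fingers, x is the direction in which the jaws open and shut, and the axes are right-handed (so a half turn about z gives the same grasp; the last joint's range is limited). The gripper opens to 85 mm and grips with 20 to 120 N. Pads are 22 mm wide; open, the fingers measure 114 mm over their backs; the gripper's body (76 mm by 85 mm) begins 54 mm behind the grasp point. The pads swing forward as they close: fully open they stand 13 mm farther back than shut.
Start: joints at [-76.759, 40.479, -1.581, 85.061, 1.261, 54.483, -4.326], TCP at [0.155, 0.554, 0.231] pointing down, gripper open.
Joint ranges: [-155.06, 155.06], [-18.47, 123.98], [-90, 86.84], [0, 140.48], [-83.41, 263.41], [0, 116], [-161.91, 161.91]. Speed limits (degrees/s): [108.29, 108.29, 147.25, 147.25, 172.46, 172.46, 172.46].

### API

Orientations are given as [roll, pitch, yaw] about the fixed x, y, z axes, in that order (R = Rz(yaw) Ry(pitch) Rx(roll)).
In Python, from plant import ctrl gives the robot as it stands.
- The arm moves only by the shell command python3 -m jog 'ROWS' [FORCE]. ROWS is JSON, a list of rows, each a list of 7 numbers: the turn, a rotation vector about the tool's x, y, z in degrees, then the shift along the tool's x, y, z in m, then the closure in counts, from 0 (fully open) to 255 (shut). In form: [[ax, ay, az, x, y, z, gripper], ...]. A call has exactly 8 rows; each row shifts and turns the commanded pose from where the row before left it, along the tool's axes as they then stand; what a row does not reach is not made up. A row lasts 1/8 s, in which the tool goes at most 62.5 mm and 10.7 degrees, less where a joint would pass 70% of its speed; a pose out of reach is approached as far as the arm can. A call with a gripper value outside its range is refused whole. The fingers move at their own pace and stop on an object; FORCE is the grip in N (left out, the last holds). Time passes only in rows, so rows that do not move let the fingers close, or fill a call up. It gives the time, the measured TCP pose, the force and the opening at its end, in the units of the state.
- ctrl.sense(): the state, without advancing time (a new reading comes with each control period).
- ctrl.capture(name): name is "scene" or "top" or "wrist"; returns a dict with "color" (420x560x3 uint8, blue, green, red), "vfov" (degrees; the focal length in pixels is half the picture's height over the tangent of half this angle, whatever the lens; pixels are square), "cx", "cy" (the principal point, pixels), "xyz" and "attitude" of the camera in the world. Camera axes: x right, y down, z forward; pixel columns grow to the right and rows downward; lengths in m; the calibration is good to about 2 mm. A picture is of the moment at which its call begins. There is no depth.
- ctrl.finish_job(): hands the job in, once; it reports no verdict.
Trained networks look in the newest picture that a camera, given by its name, has taken for a name from the list of things; names that differ only in an ending like _2 or _b are one class to them, and where a whole thing is asked for, a point or a joint stands for the part that bears it (a point fixed in the world has none). Each returns a list of dicts, best first, with "score" (0 to 1); they miss things now and then, are a little off and sometimes report something else, mostly with a low value. They report only what shows in the picture. A call takes as long as a camera call.
- ctrl.look_for(camera, query): "position" ([x, y, z] in m, in world coordinates, good to about 4 mm: the middle of the surface that is visible of it).
- ctrl.mark_of(camera, query): "position" ([x, y, z] in m, in world coordinates, good to about 4 mm: a listed point, or the origin of a listed thing).
The state is a dict: "t": time; "q": joint angles; "qvel": joint speeds; "joint_efforts": joint torques, N m; "tcp_pos": TCP position; "tool_rot": TCP orientation; "ft_force": force on the tool from outside, world axes, zero at the start; "ft_torque": the same for the moment, N m; "grip_width": finger opening in m.
Only numpy, scipy, OpenCV 4.12 (cv2) and the standard library are available. Lean on these libraries where they do the work, as an engineer would, in place of code of your own. Each camera call takes 0.05 s, during which the arm holds its last target. There are 200 camera calls.

## Working session

There is one attempt and no reset: what is moved stays moved. The work goes in short steps, Python scripts to look and compute and a shell command to move; the robot and the scene stay as the last step left them, time stands still between calls to the robot, and variables do not carry over. Pictures are saved under pics/ and viewed, about 8 in all and at most 12, crops included, and the job is handed in when it is done.

```bash
ls; mkdir -p pics; python3 - <<'E'
from plant import ctrl
import cv2,numpy as np
for n in("scene","top","wrist"):
    c=ctrl.capture(n); cv2.imwrite(f"pics/{n}0.png",c["color"]); print(n,c["vfov"],c["cx"],c["cy"],c["xyz"],c["attitude"])
    for q in ["feed_hub","feed_knob","rate_hub","rate_knob","rate_pointer","set_mark","plunger","mould","press"]:
        r=ctrl.mark_of(n,q); print(q,[(np.round(d["position"],4).tolist(),round(d["score"],2)) for d in r[:2]])
s=ctrl.sense();print(s)
E
```

```text
pics
scene 48.12750518752586 277.8279059930642 210.69290422572058 [ 1.55607334 -0.22795419  1.3599406 ] [-137.74284879   -0.34395408   78.97557127]
feed_hub [([0.4995, 0.0242, 0.2549], 0.9)]
feed_knob [([0.4973, -0.1548, 0.3169], 0.63)]
rate_hub [([0.5289, 0.2525, 0.1119], 0.77), ([0.5238, 0.2985, 0.1649], 0.7)]
rate_knob [([0.5322, 0.322, 0.1977], 0.52), ([0.5196, 0.299, 0.1647], 0.45)]
rate_pointer [([0.5241, 0.2983, 0.1622], 0.65)]
set_mark []
plunger [([0.5561, -0.0, 0.1467], 0.61)]
mould [([0.5515, -0.0062, 0.0556], 0.63), ([0.5019, 0.0259, 0.2548], 0.2)]
press [([0.5538, -0.006, -0.0005], 0.59)]
top 44.266814762621486 283.23592953430654 209.62966017818204 [ 0.33364478 -0.00572952  1.80801033] [-1.74269793e+02  1.61198058e-01 -8.88482252e+01]
feed_hub [([0.5008, 0.0226, 0.2505], 0.96)]
feed_knob [([0.4937, -0.1598, 0.3128], 0.58)]
rate_hub [([0.5289, 0.2555, 0.115], 0.79)]
rate_knob [([0.5303, 0.3208, 0.1972], 0.47)]
rate_pointer [([0.6608, -0.3104, 0.0006], 0.75), ([0.5187, 0.2975, 0.167], 0.42)]
set_mark []
plunger []
mould [([0.5529, -0.0058, 0.0602], 0.77)]
press [([0.5523, 
[... 289 characters left out ...]
r []
mould []
press []
{'t': 1.5, 'q': array([-76.75882967,  40.48155649,  -1.58144272,  85.06182119,
         1.26094078,  54.48318798,  -4.32646105]), 'qvel': array([ 0.01424931,  0.03756587,  0.0548169 , -0.12476082, -0.06457225,
        0.01372866,  0.06156702]), 'joint_efforts': array([-2.56071971e-04, -8.82979488e+01,  1.23393528e+00, -2.36385942e+01,
        1.69890298e-02,  1.65506943e-03,  3.26346446e-05]), 'tcp_pos': array([0.15491197, 0.55370134, 0.23124495]), 'tool_rot': array([1.79999715e+02, 9.22465484e-03, 7.43681432e+01]), 'ft_force': array([-0.06165573, -0.10676759, -0.20214094]), 'ft_torque': array([ 0.0308155 , -0.01372368,  0.05734121]), 'grip_width': 0.08543617358166763}
```

View pics/scene0.png

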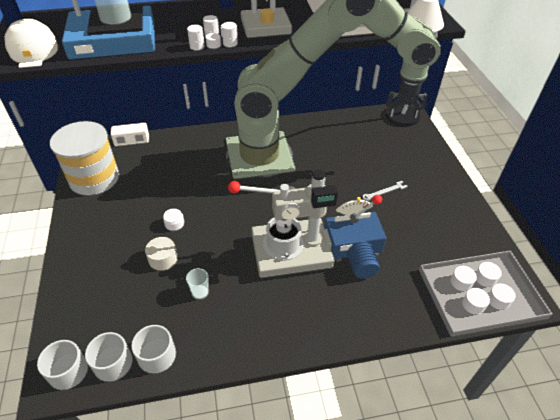

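View pics/top0.png

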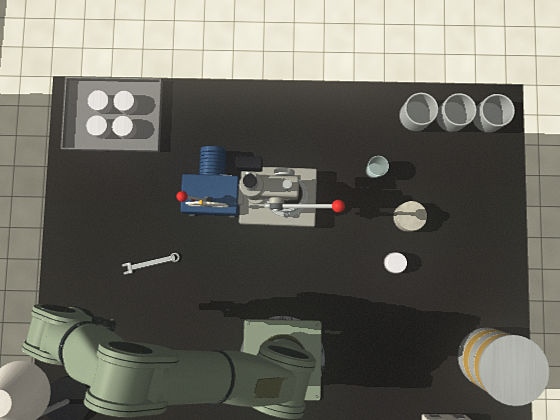

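The scene picture shows the raised feed lever with its knob at about (235,187), and the rate lever knob at (378,200) with the plate and yellow marker near (358,202). The top picture shows the feed knob at (338,206) and the rate knob at (182,196). It also shows a clear path above the press.

I'll push the feed knob down with the fingers shut, and start by raising the tool and squaring it to the world axes.

```bash
python3 -m jog '[[0,0,-7.8,0,0,-0.06,255],[0,0,-7.8,0,0,-0.06,255],[0,0,0,-0.045,0.03,-0.018,255],[0,0,0,-0.045,0.03,-0.018,255],[0,0,0,-0.045,0.03,-0.018,255],[0,0,0,-0.045,0.03,-0.018,255],[0,0,0,-0.045,0.03,-0.018,255],[0,0,0,-0.045,0.03,-0.018,255]]' 20
```

```text
t: 2.5
tcp_pos: [0.3354, 0.282, 0.4601]
tool_rot: [180.0, -0.0, 90.0]
ft_force: [1.2, -0.5, -0.4]
grip_width: 0.0001
```

```bash
python3 -m jog '[[0,0,0,-0.055,0.02,0,255],[0,0,0,-0.055,0.02,0,255],[0,0,0,-0.055,0.02,0,255],[0,0,0,-0.055,0.02,0,255],[0,0,0,-0.055,0.02,0,255],[0,0,0,-0.055,0.02,0,255],[0,0,0,-0.055,0.02,0,255],[0,0,0,-0.055,0.02,0,255]]'; python3 - <<'E'
from plant import ctrl
import cv2,numpy as np
c=ctrl.capture("wrist"); cv2.imwrite("pics/w1.png",c["color"])
for q in ["feed_hub","feed_knob","rate_hub","plunger","mould"]:
    r=ctrl.mark_of("wrist",q); print(q,[(np.round(d["position"],4).tolist(),round(d["score"],2)) for d in r[:2]])
E
```

```text
t: 3.5
tcp_pos: [0.4949, -0.1583, 0.4595]
tool_rot: [180.0, 0.0, 90.0]
ft_force: [0.5, 1.6, 0.5]
grip_width: -0.0001
feed_hub [([0.4985, 0.0238, 0.2501], 0.93), ([0.661, -0.3129, 0.0014], 0.71)]
feed_knob [([0.4961, -0.1491, 0.3099], 0.88)]
rate_hub [([0.527, 0.2531, 0.1103], 0.84)]
plunger [([0.5503, -0.0047, 0.1525], 0.86), ([0.5252, 0.2534, 0.1131], 0.4)]
mould [([0.5557, -0.0049, 0.058], 0.92)]
```

View pics/w1.png

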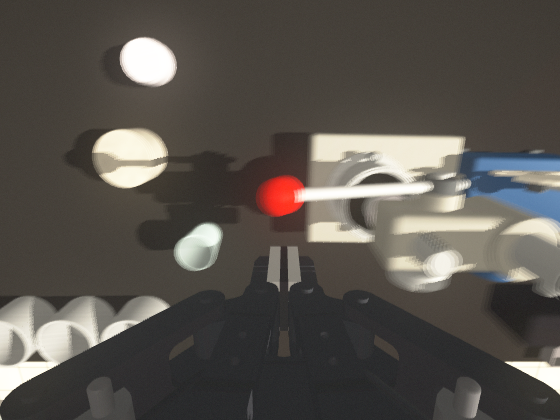

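The picture shows the knob at (280,196), just ahead of the shut fingertips. The network position (0.496, -0.155, 0.312) agrees with one 190 mm from the hub.

Next I'll push it down through the range where the piston can't yet touch.

```bash
python3 -m jog '[[0,0,0,0,0.001,0.038,255],[0,0,0,0,0,0.038,255],[0,0,0,0,0,0.038,255],[0,0,0,-0.0015,0,0.011,255],[0,0,0,-0.0015,0,0.011,255],[0,0,0,-0.0015,0,0.011,255],[0,0,0,-0.001,0,0.011,255],[0,0,0,-0.001,0,0.011,255]]'
python3 -m jog '[[0,0,0,0,0,0.006,255],[0,0,0,0,0,0.004,255],[0,0,0,0,0,0.003,255],[0,0,0,0,0,0.003,255],[0,0,0,0,0,0.003,255],[0,0,0,0,0,0.003,255],[0,0,0,0,0,0.003,255],[0,0,0,0,0,0.003,255]]'
python3 - <<'E'
from plant import ctrl
import numpy as np
for i in range(3):
    c=ctrl.capture("wrist");s=ctrl.sense(); print(s['t'],s['tcp_pos'],s['ft_force'].round(2))
r=ctrl.mark_of("wrist","feed_knob"); print([(np.round(d["position"],4).tolist(),round(d["score"],2)) for d in r[:2]])
E
```

```text
t: 4.8
tcp_pos: [0.4956, -0.1631, 0.2898]
tool_rot: [180.0, 0.0, 90.0]
ft_force: [-0.1, -1.8, 1.2]
grip_width: -0.0004
t: 5.8
tcp_pos: [0.4955, -0.163, 0.2621]
tool_rot: [-180.0, 0.0, 90.0]
ft_force: [0.5, -0.8, 1.2]
grip_width: 0.0
5.85 [ 0.49544798 -0.16290712  0.26181519] [0.23 0.09 0.99]
5.9 [ 0.49540454 -0.16287109  0.26200627] [ 0.26 -0.41 -0.37]
5.95 [ 0.49544659 -0.16283282  0.26215297] [-0.6   1.33  1.65]
[([0.4931, -0.1602, 0.2404], 0.84)]
```

```bash
cat >f.py <<'E'
from plant import ctrl
import numpy as np
F=[]
for i in range(6):
    ctrl.capture("wrist");s=ctrl.sense();F.append(s['ft_force'])
th=np.arcsin((s['tcp_pos'][2]-.274)/.19)
print('t',round(s['t'],2),s['tcp_pos'].round(4),'F',np.mean(F,0).round(2),'sd',np.std(F,0).round(2),'value',round(.349-th,3),'y',round(.0235-.19*np.cos(th),4),'tau',s['joint_efforts'].round(2)[[1,3,5]])
E
python3 -m jog '[[0,0,0,0,0,0.001,255],[0,0,0,0,0,0.001,255],[0,0,0,0,0,0.001,255],[0,0,0,0,0,0.001,255],[0,0,0,0,0,0.001,255],[0,0,0,0,0,0.001,255],[0,0,0,0,0,0.001,255],[0,0,0,0,0,0.001,255]]'; python3 f.py
```

```text
t: 7.0
tcp_pos: [0.4956, -0.163, 0.2543]
tool_rot: [180.0, 0.0, 90.0]
ft_force: [0.3, -0.1, 1.2]
grip_width: -0.0001
t 7.3 [ 0.4955 -0.1629  0.2543] F [ 0.32 -0.1   0.22] sd [0.42 0.34 0.43] value 0.453 y -0.1655 tau [-78.6  -22.67  -0.  ]
```

```bash
python3 -m jog '[[0,0,0,0,0,0.001,255],[0,0,0,0,0,0.001,255],[0,0,0,0,0,0.001,255],[0,0,0,0,0,0.001,255],[0,0,0,0,0,0.001,255],[0,0,0,0,0,0.001,255],[0,0,0,0,0,0.001,255],[0,0,0,0,0,0.001,255]]'; python3 f.py
```

```text
t: 8.3
tcp_pos: [0.4955, -0.163, 0.2463]
tool_rot: [180.0, 0.0, 90.0]
ft_force: [-0.3, 0.7, 1.2]
grip_width: 0.0001
t 8.6 [ 0.4955 -0.1631  0.2464] F [-0.01  0.26  0.08] sd [0.21 0.49 0.55] value 0.495 y -0.1645 tau [-78.98 -22.25  -0.  ]
```

```bash
python3 -m jog '[[0,0,0,0,0,0.001,255],[0,0,0,0,0,0.001,255],[0,0,0,0,0,0.001,255],[0,0,0,0,0,0.001,255],[0,0,0,0,0,0.001,255],[0,0,0,0,0,0.001,255],[0,0,0,0,0,0.001,255],[0,0,0,0,0,0.001,255]]'; python3 -c "
from plant import ctrl
print(ctrl.sense()['ft_force'],ctrl.sense()['joint_efforts'])"
```

```text
t: 9.6
tcp_pos: [0.4955, -0.163, 0.2383]
tool_rot: [180.0, 0.0, 90.0]
ft_force: [0.1, 1.1, 1.5]
grip_width: -0.0
[0.09702607 1.11483721 1.45492993] [ 3.85427177e-01 -7.89395499e+01  3.68769787e+00 -2.17320693e+01
  2.06979993e-01 -7.51564330e-04 -4.32412256e-03]
```

```bash
python3 -m jog '[[0,0,0,0.0005,0,0.001,255],[0,0,0,0.0005,0,0.001,255],[0,0,0,0.0005,0,0.001,255],[0,0,0,0.0005,0,0.001,255],[0,0,0,0,0,0.001,255],[0,0,0,0,0,0.001,255],[0,0,0,0,0,0.001,255],[0,0,0,0,0,0.001,255]]'; python3 -c "
from plant import ctrl
print(ctrl.sense()['ft_force'],ctrl.sense()['joint_efforts'])"
```

```text
t: 10.6
tcp_pos: [0.4955, -0.1609, 0.2303]
tool_rot: [-180.0, -0.0, 90.0]
ft_force: [-0.3, 1.2, 1.5]
grip_width: 0.0002
[-0.27318567  1.21587236  1.54626017] [ 4.27430430e-01 -7.92217755e+01  3.72198164e+00 -2.12783325e+01
  2.08027717e-01 -1.15866645e-02 -4.43041907e-03]
```

```bash
python3 -m jog '[[0,0,0,0.0005,0,0.001,255],[0,0,0,0,0,0.001,255],[0,0,0,0.0005,0,0.001,255],[0,0,0,0,0,0.001,255],[0,0,0,0.0005,0,0.001,255],[0,0,0,0,0,0.001,255],[0,0,0,0.0005,0,0.001,255],[0,0,0,0,0,0.001,255]]'
```

```text
t: 11.6
tcp_pos: [0.4955, -0.1589, 0.2223]
tool_rot: [-180.0, 0.0, 90.0]
ft_force: [0.3, 0.4, 0.7]
grip_width: 0.0003
```

```bash
python3 -m jog '[[0,0,0,0.0005,0,0.001,255],[0,0,0,0,0,0.001,255],[0,0,0,0.0005,0,0.001,255],[0,0,0,0,0,0.001,255],[0,0,0,0.0005,0,0.001,255],[0,0,0,0,0,0.001,255],[0,0,0,0.0005,0,0.001,255],[0,0,0,0,0,0.001,255]]'
```

```text
t: 12.6
tcp_pos: [0.4955, -0.1569, 0.2143]
tool_rot: [180.0, 0.0, 90.0]
ft_force: [0.4, 0.0, 0.1]
grip_width: -0.0001
```

```bash
python3 -m jog '[[0,0,0,0.0005,0,0.001,255],[0,0,0,0,0,0.001,255],[0,0,0,0.0005,0,0.001,255],[0,0,0,0,0,0.001,255],[0,0,0,0.0005,0,0.001,255],[0,0,0,0,0,0.001,255],[0,0,0,0.0005,0,0.001,255],[0,0,0,0,0,0.001,255]]'; python3 - <<'E'
from plant import ctrl
import cv2
cv2.imwrite("pics/w2.png",ctrl.capture("wrist")["color"])
for q in ["feed_knob","plunger"]:print(ctrl.mark_of("wrist",q))
E
```

```text
t: 13.6
tcp_pos: [0.4955, -0.1549, 0.2063]
tool_rot: [-180.0, 0.0, 90.0]
ft_force: [0.1, 2.0, 1.3]
grip_width: 0.0002
[{'position': [0.4961, -0.1449, 0.1897], 'score': 0.61}]
[{'position': [0.5512, -0.0042, 0.1329], 'score': 0.7}, {'position': [0.4952, -0.1507, 0.1875], 'score': 0.55}]
```

View pics/w2.png

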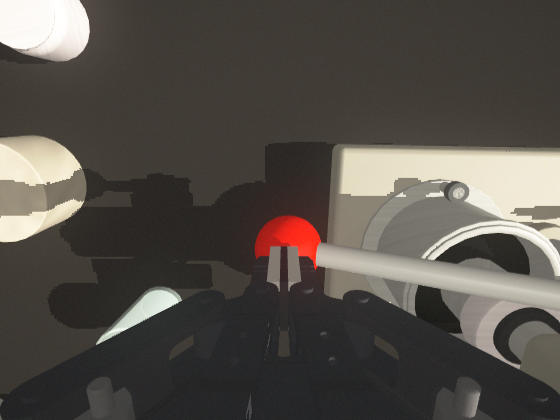

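The picture shows the ball at (288,247) under the fingertips, with contact held and the lever value about 0.71. I'll continue in small steps.

```bash
python3 -m jog '[[0,0,0,0.0005,0,0.001,255],[0,0,0,0.0005,0,0.001,255],[0,0,0,0.0005,0,0.001,255],[0,0,0,0.0005,0,0.001,255],[0,0,0,0.0005,0,0.001,255],[0,0,0,0,0,0.001,255],[0,0,0,0.0005,0,0.001,255],[0,0,0,0.0005,0,0.001,255]]';python3 f.py
```

```text
t: 14.75
tcp_pos: [0.4955, -0.1515, 0.1983]
tool_rot: [180.0, 0.0, 90.0]
ft_force: [0.3, -0.2, 1.1]
grip_width: 0.0005
t 15.05 [ 0.4955 -0.1515  0.1983] F [0.05 0.07 0.05] sd [0.53 0.16 0.61] value 0.759 y -0.1508 tau [-80.93 -19.41  -0.  ]
```

```bash
python3 -m jog '[[0,0,0,0.0005,0,0.001,255],[0,0,0,0.0005,0,0.001,255],[0,0,0,0.0005,0,0.001,255],[0,0,0,0.0005,0,0.001,255],[0,0,0,0.0005,0,0.001,255],[0,0,0,0,0,0.001,255],[0,0,0,0.0005,0,0.001,255],[0,0,0,0.0005,0,0.001,255]]';python3 f.py
```

```text
t: 16.05
tcp_pos: [0.4956, -0.148, 0.1902]
tool_rot: [180.0, 0.0, 90.0]
ft_force: [-0.0, -0.8, 1.5]
grip_width: -0.0
t 16.35 [ 0.4955 -0.148   0.1903] F [0.   0.03 0.21] sd [0.41 0.44 0.99] value 0.805 y -0.1471 tau [-81.22 -18.89  -0.  ]
```

```bash
python3 -m jog '[[0,0,0,0.0005,0,0.001,255],[0,0,0,0.0005,0,0.001,255],[0,0,0,0.0005,0,0.001,255],[0,0,0,0.0005,0,0.001,255],[0,0,0,0.0005,0,0.001,255],[0,0,0,0.0005,0,0.001,255],[0,0,0,0.0005,0,0.001,255],[0,0,0,0.0005,0,0.001,255]]'
```

```text
t: 17.35
tcp_pos: [0.4955, -0.1439, 0.1823]
tool_rot: [180.0, 0.0, 90.0]
ft_force: [0.8, -1.0, 0.9]
grip_width: 0.0003
```

```bash
python3 -m jog '[[0,0,0,0.0005,0,0.001,255],[0,0,0,0.0005,0,0.001,255],[0,0,0,0.0005,0,0.001,255],[0,0,0,0.0005,0,0.001,255],[0,0,0,0.0005,0,0.001,255],[0,0,0,0.0005,0,0.001,255],[0,0,0,0.0005,0,0.001,255],[0,0,0,0.0005,0,0.001,255]]'
```

```text
t: 18.35
tcp_pos: [0.4955, -0.1399, 0.1742]
tool_rot: [-180.0, 0.0, 90.0]
ft_force: [0.9, -0.9, 1.5]
grip_width: 0.0003
```

```bash
python3 -m jog '[[0,0,0,0.0006,0,0.0008,255],[0,0,0,0.0006,0,0.0008,255],[0,0,0,0.0006,0,0.0008,255],[0,0,0,0.0006,0,0.0008,255],[0,0,0,0.0006,0,0.0008,255],[0,0,0,0.0006,0,0.0008,255],[0,0,0,0.0006,0,0.0008,255],[0,0,0,0.0006,0,0.0008,255]]'; python3 f.py
```

```text
t: 19.35
tcp_pos: [0.4955, -0.1352, 0.1679]
tool_rot: [-180.0, 0.0, 90.0]
ft_force: [0.7, -0.7, 1.5]
grip_width: -0.0
t 19.65 [ 0.4955 -0.1351  0.1679] F [-0.09 -0.48  0.47] sd [0.31 0.53 0.3 ] value 0.941 y -0.1341 tau [-8.186e+01 -1.725e+01  3.000e-02]
```

```bash
python3 -m jog '[[0,0,0,0.0006,0,0.0008,255],[0,0,0,0.0006,0,0.0008,255],[0,0,0,0.0006,0,0.0008,255],[0,0,0,0.0006,0,0.0008,255],[0,0,0,0.0006,0,0.0008,255],[0,0,0,0.0006,0,0.0008,255],[0,0,0,0.0006,0,0.0008,255],[0,0,0,0.0006,0,0.0008,255]]'; python3 f.py
```

```text
t: 20.65
tcp_pos: [0.4956, -0.1304, 0.1615]
tool_rot: [180.0, 0.0, 90.0]
ft_force: [0.8, -3.4, 4.9]
grip_width: -0.0002
t 20.95 [ 0.4956 -0.1303  0.1615] F [ 0.64 -2.15  3.03] sd [0.34 0.39 0.62] value 0.983 y -0.1296 tau [-80.64 -15.92   0.32]
```

Contact is clear. The arc force rose to about 6 N from about 1.3 N free, which puts roughly 20–27 N on the specimen. I'll let go straight up and check that the lever stays.

```bash
python3 -m jog '[[0,0,0,0,0,-0.001,255],[0,0,0,-0.001,0,-0.002,255],[0,0,0,-0.001,0,-0.003,255],[0,0,0,-0.001,0,-0.008,255],[0,0,0,0,0,-0.02,255],[0,0,0,0,0,-0.05,255],[0,0,0,0,0,-0.05,255],[0,0,0,0,0,-0.05,255]]'; python3 f.py;python3 - <<'E'
from plant import ctrl
import cv2
c=ctrl.capture("wrist")
for q in ["feed_knob","plunger","mould"]:print(ctrl.mark_of("wrist",q))
cv2.imwrite("pics/w3.png",c["color"])
E
```

```text
t: 21.95
tcp_pos: [0.4951, -0.1333, 0.3479]
tool_rot: [180.0, 0.0, 90.0]
ft_force: [0.2, 0.7, 0.6]
grip_width: -0.0
t 22.25 [ 0.4952 -0.1333  0.345 ] F [-0.34  0.55  0.92] sd [0.43 0.44 3.29] value -0.034 y -0.1527 tau [-75.26 -26.99   0.08]
[{'position': [0.4942, -0.1249, 0.1439], 'score': 0.79}]
[{'position': [0.5552, -0.0062, 0.0024], 'score': 0.64}, {'position': [0.5533, -0.0056, 0.1234], 'score': 0.61}]
[{'position': [0.557, -0.006, 0.0559], 'score': 0.82}, {'position': [0.659, -0.314, 0.0023], 'score': 0.52}]
```

View pics/w3.png

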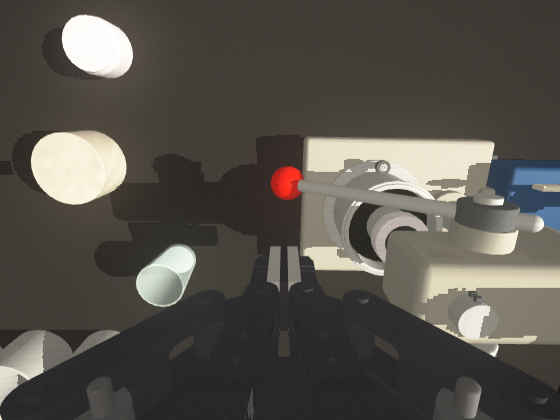

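The picture shows the knob staying down at (287,183), at world z 0.144 against 0.142 expected, with the piston inside the mould. Next I'll raise the tool, turn it to the press's x axis and move over to the rate lever.

```bash
python3 -m jog '[[0,0,10.5,0,0,-0.058,60],[0,0,10.5,0,0,-0.058,60],[0,0,10.5,0,0,0,60],[0,0,10.5,0,0,0,60],[0,0,10.5,0,0,0,60],[0,0,10.5,0,0,0,60],[0,0,10.5,0,0,0,60],[0,0,10.5,0,0,0,60]]'; python3 -m jog '[[0,0,7,0,0,0,60],[0,0,0,-0.025,-0.055,0,60],[0,0,0,-0.025,-0.055,0,60],[0,0,0,0,-0.06,0,60],[0,0,0,0,-0.06,0,60],[0,0,0,0,-0.06,0,60],[0,0,0,0.025,-0.055,0,60],[0,0,0,0.025,-0.055,0,60]]'
```

```text
t: 23.45
tcp_pos: [0.4955, -0.1333, 0.4612]
tool_rot: [-180.0, 0.0, 5.6]
ft_force: [1.0, 0.1, 0.2]
grip_width: 0.0654
t: 24.45
tcp_pos: [0.5029, 0.2687, 0.4614]
tool_rot: [-180.0, 0.0, -1.0]
ft_force: [-0.1, 0.7, 0.7]
grip_width: 0.0654
```

```bash
python3 -m jog '[[0,0,0,0.013,-0.025,0.045,60],[0,0,0,0.013,-0.025,0.045,60],[0,0,0,0,0,0.04,60],[0,0,0,0,0,0,60],[0,0,0,0,0,0,60],[0,0,0,0,0,0,60],[0,0,0,0,0,0,60],[0,0,0,0,0,0,60]]';python3 - <<'E'
from plant import ctrl
import cv2,numpy as np
c=ctrl.capture("wrist"); np.save("w4.npy",{k:v for k,v in c.items()},allow_pickle=True)
print(c["xyz"],c["attitude"])
for q in ["rate_hub","rate_knob","rate_pointer","set_mark","feed_hub"]:print(q,ctrl.mark_of("wrist",q))
cv2.imwrite("pics/w4.png",cv2.resize(c["color"],(800,600)))
E
```

```text
t: 25.45
tcp_pos: [0.5297, 0.3161, 0.3319]
tool_rot: [-180.0, -0.0, -1.0]
ft_force: [-1.2, -0.4, 0.3]
grip_width: 0.0653
[0.53107942 0.38826304 0.47567366] [ 1.63676685e+02  2.03429142e-02 -1.05736578e+00]
rate_hub [{'position': [0.5263, 0.2514, 0.1075], 'score': 0.78}]
rate_knob [{'position': [0.5299, 0.3269, 0.1965], 'score': 0.86}]
rate_pointer [{'position': [0.5181, 0.2986, 0.1692], 'score': 0.57}, {'position': [0.5547, -0.0034, -0.0003], 'score': 0.55}]
set_mark [{'position': [0.5149, 0.2624, 0.1725], 'score': 0.51}]
feed_hub []
```

View pics/w4.png

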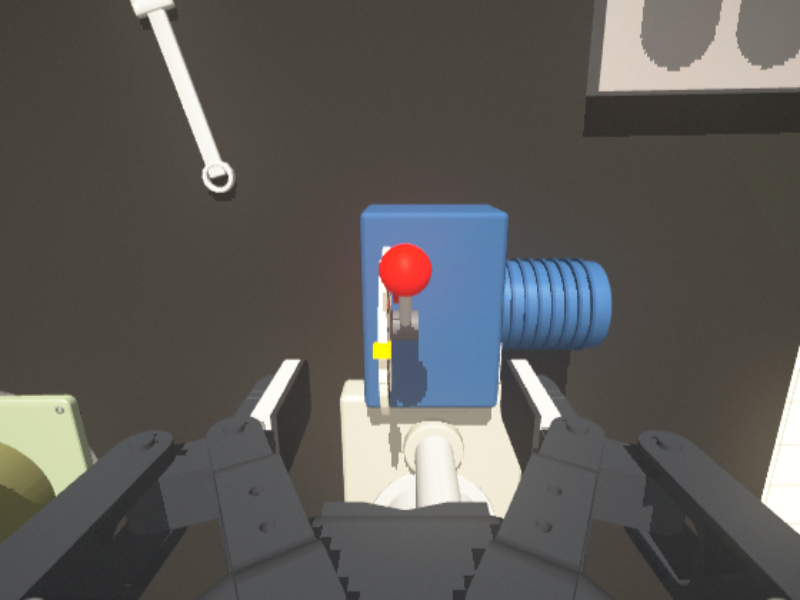

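The picture shows the rate knob at (405,270), the yellow marker at (382,351), and the open fingers either side of the lever's plane. I'll turn these pixels into lever angles.

```bash
cat >ray.py <<'E'
import numpy as np
from scipy.spatial.transform import Rotation as R
from scipy.optimize import brentq
H=np.array([.5275,.2537,.112])
def ray(c,u,v):
    f=c["color"].shape[0]/2/np.tan(np.radians(c["vfov"]/2))
    d=R.from_euler("xyz",c["attitude"],degrees=True).apply([(u-c["cx"])/f,(v-c["cy"])/f,1]); return d
def ang(c,u,v,r,H=H):
    o=np.array(c["xyz"]);d=ray(c,u,v);d=d/-d[2]
    g=lambda s:np.hypot(*((o+s*d-H)[1:]))-r
    s=brentq(g,.0,o[2]-H[2]); p=o+s*d   # upper hit
    return p, np.arctan2(p[1]-H[1],p[2]-H[2])
E
python3 - <<'E'
import numpy as np,cv2
from ray import *
c=np.load("w4.npy",allow_pickle=True).item()
hsv=cv2.cvtColor(c["color"],cv2.COLOR_BGR2HSV)
def blob(lo,hi):
    m=cv2.inRange(hsv,lo,hi);n,_,st,ce=cv2.connectedComponentsWithStats(m);i=1+np.argmax(st[1:,4]);return ce[i],st[i]
k,ks=blob((0,200,80),(6,255,255)); m,ms=blob((24,180,120),(35,255,255)); print(k,ks,m,ms)
for hy in(.2505,.2537,.257):
    h=np.array([.5275,hy,.112])
    p,a=ang(c,*k,.11,h); print(hy,'knob',p.round(4),'lean',a.round(3),'val',(.7-a).round(3))
    for r in(.068,.075):
        p,a=ang(c,*m,r,h); print('   mark',r,p.round(4),'val',(.7-a).round(3))
E
```

```text
[282.94597701 187.59195402] [266 171  36  35 870] [267.05839416 245.13138686] [261 239  13  12 137]
0.2505 knob [0.5293 0.3239 0.1939] lean 0.731 val -0.031
   mark 0.068 [0.5116 0.26   0.1793] val 0.56
   mark 0.075 [0.5121 0.2629 0.186 ] val 0.534
0.2537 knob [0.5293 0.3245 0.1962] lean 0.699 val 0.001
   mark 0.068 [0.5116 0.2602 0.1797] val 0.605
   mark 0.075 [0.5121 0.2631 0.1864] val 0.575
0.257 knob [0.5293 0.325  0.1985] lean 0.666 val 0.034
   mark 0.068 [0.5117 0.2603 0.1799] val 0.652
   mark 0.075 [0.5121 0.2632 0.1867] val 0.617
```

```bash
python3 -m jog '[[0,0,0,0,-0.0085,0.05,60],[0,0,0,0,0,0.05,60],[0,0,0,0,0,0.04,60],[0,0,0,0,0,0.012,60],[0,0,0,0,0,0,60],[0,0,0,0,0,0,255],[0,0,0,0,0,0,255],[0,0,0,0,0,0,255]]' 20; python3 -m jog '[[0,0,0,0,0,0,255],[0,0,0,0,0,0,255],[0,0,0,0,0,0,255],[0,0,0,0,0,0,255],[0,0,0,0,0,0,255],[0,0,0,0,0,0,255],[0,0,0,0,0,0,255],[0,0,0,0,0,0,255]]'
```

```text
t: 26.75
tcp_pos: [0.5298, 0.3253, 0.1804]
tool_rot: [-179.9, -0.0, -1.0]
ft_force: [-2.6, 4.1, 6.4]
grip_width: 0.0328
t: 27.75
tcp_pos: [0.5298, 0.3254, 0.1804]
tool_rot: [-179.9, -0.0, -1.0]
ft_force: [-2.6, 4.1, 5.8]
grip_width: 0.0324
```

```bash
python3 -m jog '[[0,0,0,0,0.0066,-0.0051,255],[0,0,0,0,0.0068,-0.0046,255],[0,0,0,0,0.0073,-0.004,255],[0,0,0,0,0.0074,-0.0035,255],[0,0,0,0,0.0077,-0.0029,255],[0,0,0,0,0.0079,-0.0024,255],[0,0,0,0,0.0078,-0.0017,255],[0,0,0,0,0.0065,-0.001,255]]'; cat >m.py <<'E'
import sys,numpy as np,cv2
from plant import ctrl
from ray import *
c=ctrl.capture("wrist");np.save(sys.argv[1],c,allow_pickle=True)
hsv=cv2.cvtColor(c["color"],cv2.COLOR_BGR2HSV)
def blobs(lo,hi,t):
    n,_,st,ce=cv2.connectedComponentsWithStats(cv2.inRange(hsv,lo,hi))
    for i in range(1,n):
        if st[i,4]>6: print(t,ce[i].round(1),st[i])
blobs((0,160,60),(6,255,255),'red');blobs((22,150,100),(36,255,255),'yel')
for n in("wrist","scene"):
  if n!="wrist":ctrl.capture(n)
  for q in["rate_pointer","set_mark","rate_knob"]:print(n,q,[(d["position"],d["score"]) for d in ctrl.mark_of(n,q)[:2]])
im=cv2.getRectSubPix(c["color"],(200,150),(283,300) if len(sys.argv)<4 else eval(sys.argv[3]))
cv2.imwrite(sys.argv[2],cv2.resize(im,(800,600),interpolation=cv2.INTER_CUBIC))
E
python3 m.py w5.npy pics/w5.png
```

```text
t: 28.75
tcp_pos: [0.5287, 0.266, 0.2047]
tool_rot: [180.0, 0.0, -1.0]
ft_force: [-0.5, 2.1, -2.1]
grip_width: 0.0325
red [283.3 275.5] [ 247  238   74   76 4467]
yel [247.4 245.4] [245 245   5   2   8]
yel [253.1 249.7] [251 247   8   9  36]
wrist rate_pointer [([0.5169, 0.2604, 0.1798], 0.85)]
wrist set_mark [([0.52, 0.2617, 0.175], 0.43)]
wrist rate_knob [([0.5279, 0.2707, 0.2208], 0.7), ([0.5197, 0.2635, 0.1729], 0.56)]
scene rate_pointer [([0.5218, 0.2623, 0.1786], 0.59)]
scene set_mark []
scene rate_knob [([0.5276, 0.2654, 0.2212], 0.57), ([0.4928, -0.4303, 0.0011], 0.54)]
```

View pics/w5.png

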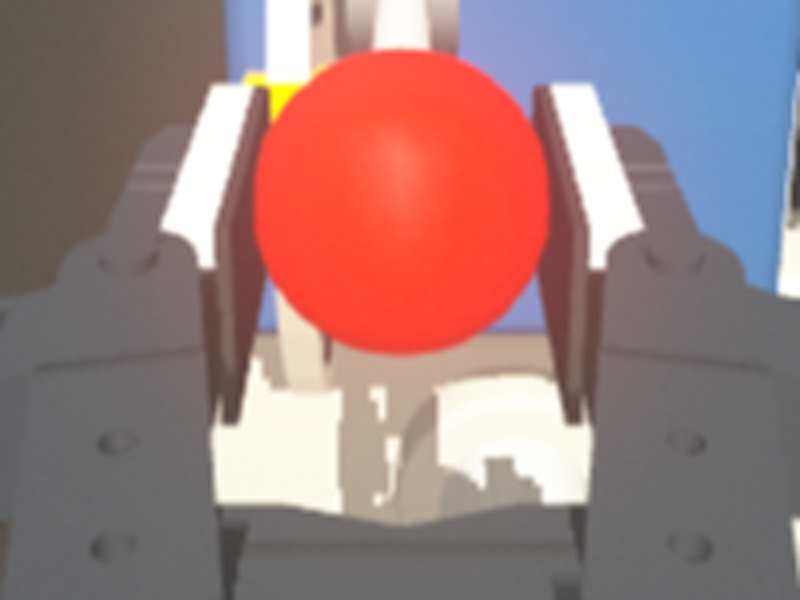

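The ball hides the pointer here (ball centre about (400,200) in the crop). I'll let go, back off towards +y and up, and look from an angle.

```bash
python3 -m jog '[[0,0,0,0,0,0,60],[0,0,0,0,0,0,60],[0,0,0,0,0,0,60],[0,0,0,0,0,0,60],[0,0,0,0,0,-0.04,60],[0,0,0,0,-0.03,-0.04,60],[0,0,0,0,-0.04,-0.04,60],[0,0,0,0,-0.04,0,60]]'; python3 m.py w6.npy pics/w6.png "(275,280)"
```

```text
t: 30.15
tcp_pos: [0.5312, 0.378, 0.3277]
tool_rot: [-179.9, -0.2, -1.0]
ft_force: [-0.2, -0.1, -1.4]
grip_width: 0.0654
red [281.9 313.4] [265 290  35  42 937]
yel [265.9 299. ] [261 290  12  17  99]
wrist rate_pointer [([0.5184, 0.265, 0.1809], 0.97)]
wrist set_mark [([0.5183, 0.2623, 0.1744], 0.52)]
wrist rate_knob []
scene rate_pointer [([0.5243, 0.2652, 0.1803], 0.41)]
scene set_mark [([0.3193, 0.468, 0.0025], 0.23)]
scene rate_knob [([0.5289, 0.2674, 0.2261], 0.4), ([0.4946, -0.1304, 0.1448], 0.28)]
```

View pics/w6.png

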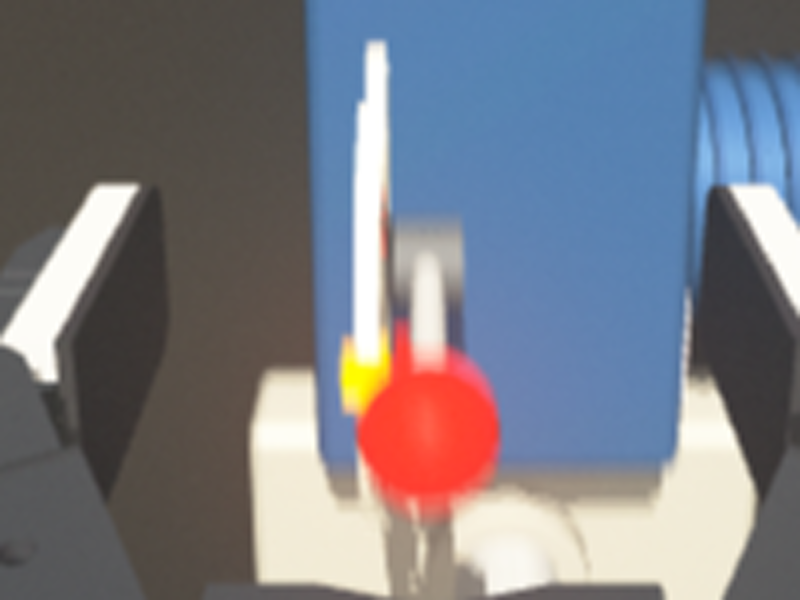

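The shot is blurred because the arm was still settling. The pointer (about (403,340) in the crop) is partly behind the ball, with the marker at (365,372). I'll tilt the tool for a lower view and hold still.

```bash
python3 -m jog '[[-10,0,0,0,0,0,60],[-10,0,0,0,0,0,60],[0,0,0,0,0,0,60],[0,0,0,0,0,0,60],[0,0,0,0,0,0,60],[0,0,0,0,0,0,60],[0,0,0,0,0,0,60],[0,0,0,0,0,0,60]]'; python3 m.py w7.npy pics/w7.png "(275,240)"
```

```text
t: 31.55
tcp_pos: [0.5307, 0.3765, 0.3248]
tool_rot: [160.0, 0.0, -1.0]
ft_force: [0.4, 0.0, -0.1]
grip_width: 0.0657
red [277.2 234.3] [276 230   4  10  33]
red [283.4 261.2] [267 244  34  35 917]
yel [268.4 242.5] [263 233  12  17 145]
wrist rate_pointer [([0.5162, 0.2661, 0.1821], 0.76)]
wrist set_mark [([0.5152, 0.2627, 0.1773], 0.46)]
wrist rate_knob [([0.5213, 0.2634, 0.1744], 0.16)]
scene rate_pointer [([0.5246, 0.2667, 0.177], 0.57), ([0.4992, 0.0244, 0.2528], 0.39)]
scene set_mark []
scene rate_knob [([0.5307, 0.2673, 0.2235], 0.64)]
```

View pics/w7.png

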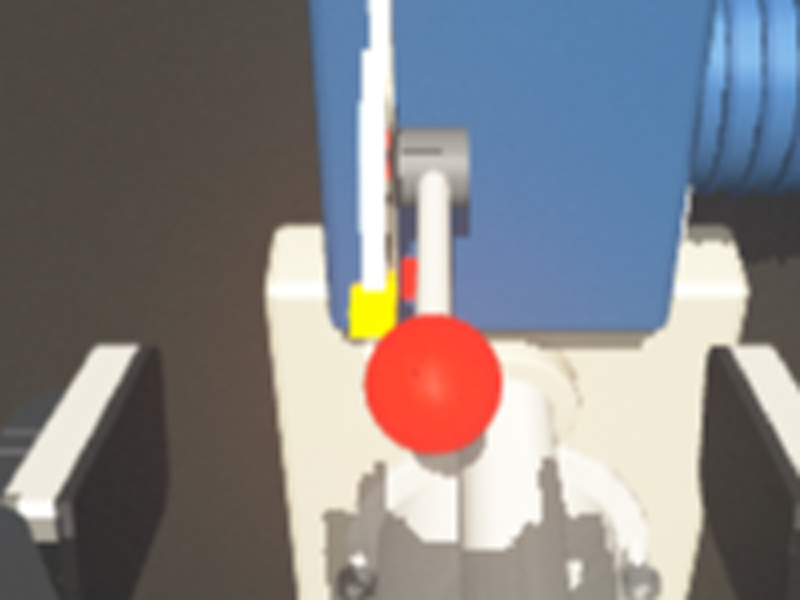

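The picture shows the pointer bar at crop (410,278), right beside the yellow clip at (373,310). I'll compute the angles from this view and triangulate the marker with the earlier one.

```bash
python3 - <<'E'
import numpy as np
from ray import *
L=lambda f:np.load(f,allow_pickle=True).item()
c4,c7=L("w4.npy"),L("w7.npy")
def tri(*obs):
    A=[];b=[]
    for c,u,v in obs:
        d=ray(c,u,v);d/=np.linalg.norm(d);P=np.eye(3)-np.outer(d,d);A.append(P);b.append(P@c["xyz"])
    return np.linalg.lstsq(np.vstack(A),np.hstack(b),rcond=None)[0]
p=tri((c4,267.06,245.13),(c7,268.4,242.5));d=p-H
print('mark tri',p.round(4),'r',np.hypot(d[1],d[2]),'val',.7-np.arctan2(d[1],d[2]))
for t,c,u,v,r in[('knob',c7,283.4,261.2,.11),('ptr tip',c7,277.5,240,.068),('ptr mid',c7,277.2,234.3,.06),('mark',c7,268.4,242.5,.068),('mark',c7,268.4,242.5,.075),('mark',c4,267.06,245.13,.075),('knob4',c4,282.95,187.6,.11)]:
    q,a=ang(c,u,v,r);print(t,r,q.round(4),'val',round(.7-a,3))
E
```

```text
mark tri [0.5123 0.2645 0.1898] r 0.07854107699996125 val 0.5616095781037187
knob 0.11 [0.5286 0.2683 0.221 ] val 0.567
ptr tip 0.068 [0.5218 0.2588 0.1798] val 0.624
ptr mid 0.06 [0.5213 0.2601 0.1717] val 0.594
mark 0.068 [0.5115 0.2554 0.18  ] val 0.675
mark 0.075 [0.512  0.2616 0.1866] val 0.595
mark 0.075 [0.5121 0.2631 0.1864] val 0.575
knob4 0.11 [0.5293 0.3244 0.1962] val 0.001
```

The angles agree within measurement error: lever about 0.57–0.60, marker about 0.575–0.60. One view from straight above, with the camera to the -x side so the ball doesn't hide the pointer, will settle it.

```bash
python3 -m jog '[[10,0,0,0,0,0,60],[10,0,0,0,0,0,60],[0,0,0,-0.0275,0.047,-0.005,60],[0,0,0,-0.0275,0.047,-0.005,60],[0,0,0,-0.0275,0.047,-0.005,60],[0,0,0,-0.0275,0.047,-0.005,60],[0,0,0,0,0,0,60],[0,0,0,0,0,0,60]]';python3 -m jog '[[0,0,0,0,0,0,60],[0,0,0,0,0,0,60],[0,0,0,0,0,0,60],[0,0,0,0,0,0,60],[0,0,0,0,0,0,60],[0,0,0,0,0,0,60],[0,0,0,0,0,0,60],[0,0,0,0,0,0,60]]'; python3 m.py w8.npy pics/w8.png "(390,130)"
```

```text
t: 32.95
tcp_pos: [0.4176, 0.1911, 0.3449]
tool_rot: [-180.0, -0.0, -1.0]
ft_force: [0.2, 0.0, -0.1]
grip_width: 0.0653
t: 33.95
tcp_pos: [0.4173, 0.1906, 0.3447]
tool_rot: [180.0, 0.0, -1.0]
ft_force: [-0.7, -0.0, -0.3]
grip_width: 0.0646
red [418.8 103.1] [ 397   82   45   43 1472]
yel [388.4 108.9] [382 105  14   9 124]
wrist rate_pointer [([0.5153, 0.2664, 0.1792], 0.74)]
wrist set_mark [([0.5162, 0.2647, 0.1739], 0.7)]
wrist rate_knob [([0.5299, 0.2711, 0.2233], 0.82)]
scene rate_pointer [([0.522, 0.2659, 0.1779], 0.63)]
scene set_mark [([0.4948, -0.4325, -0.0029], 0.16)]
scene rate_knob [([0.5261, 0.2675, 0.2256], 0.67), ([0.5001, 0.0268, 0.2523], 0.34)]
```

View pics/w8.png

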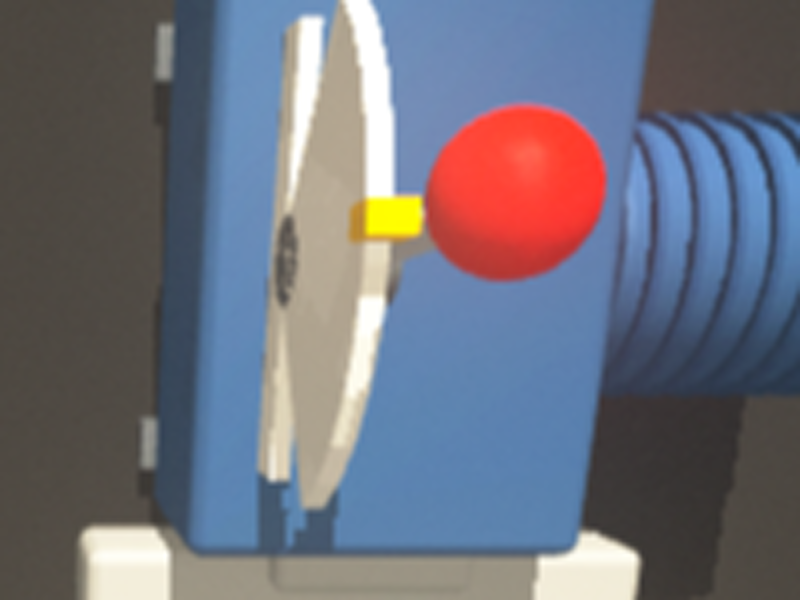

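The picture shows the yellow clip at crop (393,217) and the ball at (515,192), with the pointer behind the clip. This view barely depends on radius, so I'll use it for the angles.

```bash
python3 - <<'E'
import numpy as np
from ray import *
c=np.load("w8.npy",allow_pickle=True).item();print(c["xyz"],c["attitude"])
for t,u,v,r in[('knob',418.8,103.1,.11),('mark',388.3,109.2,.068),('mark',388.3,109.2,.076),('mark lo',388.3,113.7,.076),('mark hi',388.3,105,.076)]:
    q,a=ang(c,u,v,r);print(t,r,q.round(4),'val',round(.7-a,3))
E
```

```text
[0.4187884  0.26282644 0.48846394] [ 1.63657931e+02  4.31248307e-02 -1.05539819e+00]
knob 0.11 [0.5296 0.2705 0.2207] val 0.547
mark 0.068 [0.5185 0.2667 0.1788] val 0.508
mark 0.076 [0.5159 0.2666 0.1869] val 0.53
mark lo 0.076 [0.516  0.2625 0.1875] val 0.583
mark hi 0.076 [0.5159 0.2703 0.1862] val 0.48
```

The lever and marker angles agree within about 0.02, but the pointer-tip reading in one view disagrees by about 0.05. There is time for a direct look at the scale's face from +x, keeping clear of the column.

```bash
python3 -m jog '[[0,0,0,0,-0.04,-0.01,60],[0,0,0,0,-0.04,-0.01,60],[0,0,0,0.06,0,0,60],[0,0,0,0.06,0,0,60],[0,0,0,0.06,0,0,60],[0,0,0,0.06,0,0,60],[0,0,0,0,0.025,0.01,60],[0,0,0,0,0.025,0.01,60]]';python3 -m jog '[[0,-9,0,0,0,0,60],[0,-9,0,0,0,0,60],[0,-6,0,0,0,0,60],[0,0,0,0,0,0,60],[0,0,0,0,0,0,60],[0,0,0,0,0,0,60],[0,0,0,0,0,0,60],[0,0,0,0,0,0,60]]'; python3 m.py w9.npy pics/w9.png "(150,140)"; python3 -c "
import numpy as np,cv2;c=np.load('w9.npy',allow_pickle=True).item();print(c['xyz'],c['attitude'])"
```

```text
t: 35.35
tcp_pos: [0.6258, 0.2192, 0.3456]
tool_rot: [-180.0, -0.1, -1.2]
ft_force: [0.4, -0.6, -0.1]
grip_width: 0.0653
t: 36.35
tcp_pos: [0.6069, 0.221, 0.333]
tool_rot: [-179.7, 17.8, -0.6]
ft_force: [-0.6, 0.0, 0.3]
grip_width: 0.0655
red [253.4 120.6] [251 115   5  12  31]
red [235.9 144.9] [ 217  125   39   40 1220]
wrist rate_pointer [([0.5217, 0.2661, 0.1807], 0.81), ([0.5521, -0.0057, 0.0023], 0.58)]
wrist set_mark []
wrist rate_knob [([0.5304, 0.2684, 0.2201], 0.98)]
scene rate_pointer [([0.522, 0.2646, 0.179], 0.5)]
scene set_mark [([0.5561, -0.0062, 0.0012], 0.19)]
scene rate_knob [([0.3199, 0.4616, 0.0001], 0.68), ([0.5282, 0.267, 0.2241], 0.66)]
[0.65149062 0.29191362 0.47036416] [163.985742    17.79712945  -0.65401121]
```

```bash
python3 - <<'E'
import numpy as np,cv2
c=np.load('w9.npy',allow_pickle=True).item()
cv2.imwrite("pics/w9b.png",cv2.resize(cv2.getRectSubPix(c["color"],(140,105),(240,130)),(800,600),interpolation=cv2.INTER_CUBIC))
E
```

```text
(no output)
```

View pics/w9b.png

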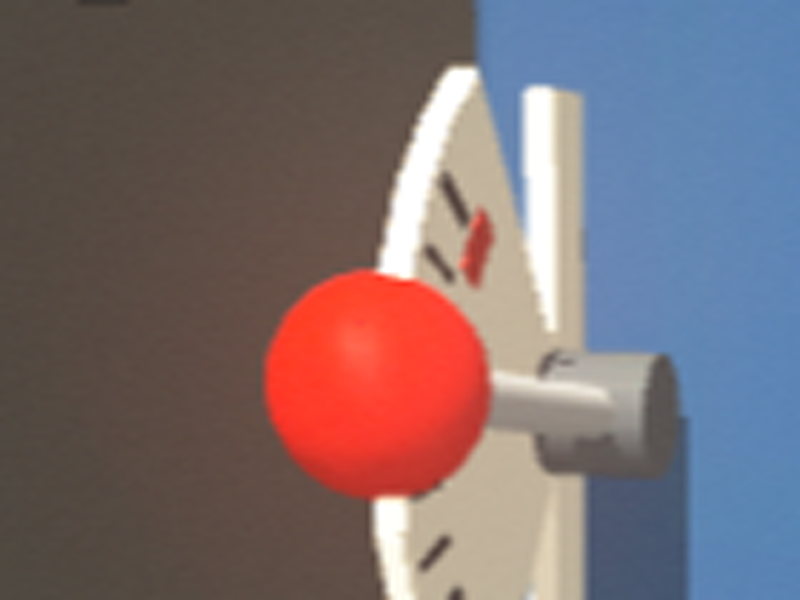

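The ball at crop (378,383) hides both the clip and the pointer. That fits them being aligned, but it isn't a direct measurement. As a last cross-check I'll measure numerically from the scene camera, which faces the scale.

```bash
python3 - <<'E'
import numpy as np,cv2
from ray import *
from plant import ctrl
c9=np.load('w9.npy',allow_pickle=True).item();print('w9 knob',.7-ang(c9,235.9,144.9,.11)[1])
c=ctrl.capture("scene");cv2.imwrite("pics/scene1.png",c["color"])
def pl(u,v,x):
    d=ray(c,u,v);p=c["xyz"]+d*(x-c["xyz"][0])/d[0];return p.round(4),np.hypot(*(p-H)[1:]).round(4),(.7-np.arctan2(p[1]-H[1],p[2]-H[2])).round(3)
for f in("scene0","scene1"):
    im=cv2.imread(f"pics/{f}.png");hsv=cv2.cvtColor(im,cv2.COLOR_BGR2HSV)
    for t,lo,hi,xs in(('yel',(20,110,90),(38,255,255),(.512,.516)),('red',(0,130,60),(8,255,255),(.5285,.518))):
        m=cv2.inRange(hsv,lo,hi);m[:, :320]=0;m[:,400:]=0;m[:180]=0;m[235:]=0
        n,_,st,ce=cv2.connectedComponentsWithStats(m)
        for i in range(1,n):print(f,t,ce[i].round(2),st[i],[pl(*ce[i],x) for x in xs])
E
```

```text
w9 knob 0.5499978351962275
scene0 yel [358.62 198.38] [358 197   3   4   8] [(array([0.512 , 0.2658, 0.1928]), np.float64(0.0817), np.float64(0.552)), (array([0.516 , 0.2639, 0.1973]), np.float64(0.0859), np.float64(0.581))]
scene0 yel [358. 202.] [358 202   1   1   1] [(array([0.512 , 0.266 , 0.1746]), np.float64(0.0638), np.float64(0.505)), (array([0.516 , 0.2642, 0.1791]), np.float64(0.0679), np.float64(0.545))]
scene0 red [376.95 199.16] [372 195  11  10  82] [(array([0.5285, 0.3259, 0.1942]), np.float64(0.1094), np.float64(-0.021)), (array([0.518 , 0.3316, 0.1823]), np.float64(0.1049), np.float64(-0.137))]
scene1 yel [358. 201.] [358 201   1   1   1] [(array([0.512 , 0.2653, 0.1797]), np.float64(0.0687), np.float64(0.53)), (array([0.516 , 0.2634, 0.1843]), np.float64(0.0729), np.float64(0.566))]
scene1 red [359.81 194.86] [357 191   7  10  37] [(array([0.5285, 0.2598, 0.2279]), np.float64(0.1161), np.float64(0.647)), (array([0.518 , 0.2648, 0.2164]), np.float64(0.1049), np.float64(0.594))]
scene1 red [364. 207.] [364 207   1   1   1] [(array([0.5285, 0.2841, 0.1629]), np.float64(0.0593), np.float64(0.161)), (array([0.518 , 0.2894, 0.1507]), np.float64(0.0526), np.float64(-0.045))]
```

```bash
python3 - <<'E'
from plant import ctrl
ctrl.capture("scene")
for q in("feed_knob","rate_knob"):print(q,ctrl.mark_of("scene",q)[:2])
ctrl.capture("top");print(ctrl.mark_of("top","feed_knob")[:1])
s=ctrl.sense();print(s['t'],s['ft_force']);print(ctrl.finish_job())
E
```

```text
feed_knob [{'position': [0.4954, -0.1259, 0.146], 'score': 0.71}]
rate_knob [{'position': [0.5258, 0.2695, 0.2239], 'score': 0.62}]
[{'position': [0.4957, -0.129, 0.1454], 'score': 0.61}]
37.05 [-0.41415977 -0.46422152 -0.03760898]
the job is handed in; nothing more can be done
None
```

I seated the piston on the specimen and set the rate lever at the yellow marker to within about 0.02 rad, though I never saw the pointer tip on the marker directly. I handed the job in at 37 s with the robot touching nothing.

- **Feed lever:** I pushed the knob down with the fingers shut until the force along its arc rose from about 1.3 N to about 6 N, at a lever value of 0.98. That puts an estimated 20–27 N on the specimen, easing to about 18 N once let go. After release, the knob was still down at z of about 0.145 m in three later checks, against 0.142 m expected. The rate lever was still at idle when I let go.
- **Rate lever:** I gripped the knob, swung it over to the marker and let go. Different views put the lever at 0.55–0.57, and the gripper's travel implied 0.58–0.595. The marker came out at 0.53–0.59. In the two views that showed both, they differed by about -0.02 and +0.01 rad.
- **Checks that disagreed or failed:** One reading of the pointer tip gave 0.62, about 0.05 higher than the knob reading. The view from +x, meant to settle this, had the ball in front of both pointer and marker.
- **Other items on the bench:** I didn't re-measure them. The arm's path was planned clear of them.

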